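# Make the scroll saw ready and start it

## Task

Start the scroll saw for a cut: with closed fingers push its raised clear blade guard fully down, then switch on the dust extractor at the power strip by pressing the rocker in front of the blue plug, and only then press the green start button on the saw all the way in and let it go. Nothing is to be picked up: leave the red stop button, the other two rockers and the loose things on the bench and on the saw table as they are.

Things in the scene. Friction and masses are not known exactly. Their poses are not given: they have to be found in the camera images.
- saw: Grey-blue scroll saw fixed to the bench, 640 mm long. Origin on the bench below the blade; -x to its front (operator), +x to its rear, +y to its left. Round table, radius 140, top at 115. Upper arm from blade to rear, top at 297 (rear knob 312); beside it at -y a blower hose up to 297. Black control box 80 to 230 ahead of the blade, 170 wide: red stop left (+y), green start mid, grey dial right.
- guard_hinge (a point): On the guard's hinge axis, midway between its ears on the sides of the upper arm, 50 mm behind the blade, 262 mm above the bench; fixed to the saw, same axes as saw; the hinge axis is y. Lowered, the guard's flat top lies 10 mm above the hinge, 70 to 136 mm ahead of (-x of) it, and its front wall, 136 mm ahead, goes down to 102 mm below it. The arm's nose ends 62 mm ahead.
- guard (a joint): Clear blade guard, an open-backed box 68 mm wide on two ears: angle in rad, 0 fully down (hard stop), larger is raised: turned forwards and up about the hinge. Starts at 0.35 to 0.6. Stiff hinge: stays where left. Pressing straight down on its flat top, 85 to 95 mm ahead of the hinge, takes 1 to 5 N and brings it down. Down means below 0.06.
- guard_top (a point): On the outer face of the guard's flat top, 92 mm ahead of and 10 mm above the hinge when the guard is down (272 mm above the bench); moves with the guard.
- strip: Dark grey power strip with orange ends, fixed on the bench, 104 x 266 x 43 mm (x, y, z), origin at the centre of its underside. Three sockets in a row along its y, 70 mm apart, each with a coloured plug (top 79 mm above the bench) on the +x side and a red rocker on the -x side. Which plug sits in which place changes.
- extractor_rocker (a joint): Rocker in front of the blue plug (dust extractor), rad: 0 off, 0.36 fully on. Red, 34 x 22 mm (x, y), tips about the strip's y axis: the half away from the plug (-x), with a white dot, stands up when off; pressed down flat it is on. Its end sinks 6 mm with 2 to 3 N and stays where left. On means above 0.26.
- extractor_on (a point): On the extractor's rocker, on the face of the half to press, 14 mm from the rocker's middle, on its centre line; moves with the rocker: 58 mm above the bench when off, 53 mm when on.
- lamp_rocker (a joint): Rocker of the socket with the white plug (bench lamp), same make: it starts on (0.36) and must stay on.
- lamp_on (a point): The same point on the lamp's rocker.
- rotary_rocker (a joint): Rocker of the socket with the yellow plug (rotary tool), same make: it starts off (0) and must stay off.
- rotary_on (a point): The same point on the rotary tool's rocker.
- start (a joint): Green round start button of the saw, 27 mm across, m: 0 out, 0.006 fully in. It springs back; fully in takes 5 N. Counts as pressed from 0.0045.
- start_top (a point): Centre of the green button's face; z axis points out of the panel along the button's axis (12 degrees from vertical, leaning to the saw's front). Stands 10 mm clear of its grey collar.
- stop (a joint): Red round stop button of the saw, 32 mm across, m: 0 out, 0.006 fully in. To be left alone.
- stop_top (a point): Centre of the red button's face, 55 mm left of the green one.
- blank: Loose plywood blank, 80 x 58 x 10 mm, lying on the saw's table left of the blade. Origin at the centre of its underside.
- handpiece: Black rotary tool handpiece, about 175 mm long and 25 mm thick, lying loose on the bench along its x axis.
- oil: Loose white oil bottle, 42 mm across, 115 mm tall, standing. Origin at its underside.
- jar: Loose glass jar, 60 mm across, 70 mm tall, standing. Origin at its underside.
- spanner: Loose steel spanner, 150 mm long, lying on the bench along its x axis.
- offcut: Loose wooden offcut, 120 x 45 x 18 mm, lying on the bench.

How it is judged:
On the way, in this order (a step that is already met when the one before it is completed fails the run):
1. the blade guard is fully down (value of joint guard below 0.06 rad), for 0.1 s.
2. the extractor is switched on, the guard still down (value of joint extractor_rocker above 0.26 rad and value of joint guard below 0.06 rad), for 0.1 s.
3. the green start button is pressed all the way in (all of step 2 and value of joint start above 0.0045 m), for 0.05 s.
At the end, for the whole second after the job is handed in: The guard is down (below 0.06 rad), the extractor's rocker is on (above 0.26 rad), the lamp's rocker is still on and the rotary tool's still off, and the start and stop buttons are out (within 1.5 mm) (all of step 2 and value of joint each of start, stop below 0.0015 m and value of joint lamp_rocker above 0.26 rad and value of joint rotary_rocker below 0.1 rad); the robot touches nothing.
It fails at once if the start button is pressed while the guard is up or the extractor is off (value of joint start above 0.003 m and (value of joint guard above 0.1 rad or value of joint extractor_rocker below 0.22 rad)).
It fails at once if the red stop button is pressed (value of joint stop above 0.003 m).
It fails at once if the lamp's or the rotary tool's rocker is switched (value of joint lamp_rocker below 0.2 rad or value of joint rotary_rocker above 0.16 rad).
It fails at once if the guard is lifted higher instead of pushed down (value of joint guard above 0.75 rad).
It fails at once if a loose thing on the bench or the saw table is lifted, carried or knocked more than 25 mm out of place (distance of any of blank, handpiece, oil, jar, spanner, offcut from where it was at the start of the episode above 0.025 m).
It also fails if it takes over 58 s, if anything falls off the work surface, if the arm or the gripper's body presses on something with over 40 N, if the wrist force passes 120 N, or if a joint passes its speed limit or range.

## Robot

A 7-joint arm with a two-finger parallel gripper is mounted at the origin on the work surface. World frame = base frame: x ahead of the robot, y to its left, z up, the work surface at z = 0. Lengths are in m, angles in rad, forces in N, time in s.
With the tool pointing down it reaches from about 0.4 to 0.85 m from the base axis. Payload 4.5 kg.
Tool frame: the origin (TCP) lies on the front face of the gripper's body, between the roots of the fingers; the fingertips stand 73 mm ahead of it and the grasp point (between the pads) lies 54 mm ahead of it; z points along the fingers, y is the line along which they close (so a half turn about z gives the same grasp; the last joint's range is limited). The gripper opens to 85 mm and grips with 20 to 120 N. Pads are 22 mm wide; open, the fingers measure 114 mm over their backs; the gripper's body (76 mm by 85 mm) begins 54 mm behind the grasp point. The pads swing forward as they close: fully open they stand 13 mm farther back than shut.
Start: joints at [1.156, 0.689, -0.195, 1.565, 0.157, 0.902, -0.215], TCP at [0.271, -0.563, 0.304] pointing down, gripper open.
Joint ranges: [-3.01, 3.01], [-0.46, 2.08], [-1.47, 1.51], [0.13, 2.56], [-1, 4.14], [0.04, 2.09], [-2.66, 2.66]. Speed limits (rad/s): [2.57, 2.57, 3.14, 3.14, 3.14, 3.14, 3.14].

## Interface

Orientations are given as a unit quaternion [x, y, z, w].
In Python, from rig import env, viewer, order gives the robot as it stands.
- The arm moves only by the tool jog_arm, never from a script. Its argument "targets" is a list of rows, each a list of 7 numbers: the shift along the tool's x, y, z in m, then the turn, a rotation vector about the tool's x, y, z in rad, then the finger opening in m, from 0 to 0.0854. In form: [[tx, ty, tz, rx, ry, rz, gripper], ...]. A call has 1 to 5 rows; each row shifts and turns the commanded pose from where the row before left it, along the tool's axes as they then stand; what a row does not reach is not made up. A row lasts 1/10 s, in which the tool goes at most 50 mm and 8.59 degrees, less where a joint would pass 70% of its speed; a pose out of reach is approached as far as the arm can. A call with a gripper value outside its range is refused whole. The fingers move at their own pace and stop on an object; "force" is the grip in N (left out, the last holds). Time passes only in rows, so rows that do not move let the fingers close. It gives the time, the measured TCP pose, the force, the opening and the grip force at its end, in the units of the state.
- env.observe(): the state, without advancing time (a new reading comes with each control period).
- viewer.read_camera(name): name is "scene" or "top"; returns a dict with "img" (400x640x3 uint8, red, green, blue), "z_map" (400x640 float32, m along the optical axis (not along the pixel's ray), 0 where there is no reading), "fx", "fy", "cx", "cy" (pixels), "R" (3x3) and "t" (3): a world point X has camera coordinates R X + t. Camera axes: x right, y down, z forward; pixel columns grow to the right and rows downward; lengths in m; the calibration is good to about 2 mm. A picture is of the moment at which its call begins.
- order.sign_off(): hands the job in; it is judged then, once.
The state is a dict: "time": time; "joints": joint angles; "qvel": joint speeds; "tau": joint torques, N m; "tool_pos": TCP position; "eef_rot": TCP orientation; "wrist_force": force on the tool from outside, world axes, zero at the start; "wrist_torque": the same for the moment, N m; "finger_gap": opening from 0.0 (shut) to 1.0 (fully open); "finger_force": force on a finger pad.
Only numpy, scipy, OpenCV 4.12 (cv2) and the standard library are available. Lean on these libraries where they do the work, as an engineer would, in place of code of your own. Each camera call takes 0.05 s, during which the arm holds its last target. There are 200 camera calls.

## Working session

There is one attempt and no reset: what is moved stays moved. The work goes in short steps, Python scripts to look and compute and a tool call to move; the robot and the scene stay as the last step left them, time stands still between calls to the robot, and variables do not carry over. Pictures are saved under pics/ and viewed, at most 10 in all, crops included, and the job is handed in when it is done.

Besides the shell and the picture viewer there is one more tool, called after "Emit:" as name(argument=value, ...) on one line, values as JSON. jog_arm: Moves the arm, as the interface text tells. Its arguments: {"type":"object","properties":{"targets":{"type":"array"},"force":{"type":"number"}},"required":["targets"]}

```bash
mkdir -p pics; cat > h.py <<'E'
import numpy as np,cv2
from rig import env,viewer,order
def shot(n,name):
    c=viewer.read_camera(n); cv2.imwrite(f'pics/{name}.png',c['img'][:,:,::-1]); np.savez(f'pics/{name}.npz',**c); return c
def load(name): return dict(np.load(f'pics/{name}.npz'))
def world(c,u,v,z=None):
    if z is None: z=float(c['z_map'][int(v),int(u)])
    return c['R'].T@(np.array([(u-c['cx'])/c['fx']*z,(v-c['cy'])/c['fy']*z,z])-c['t'])
def cloud(c):
    v,u=np.mgrid[:400,:640]; z=c['z_map']
    P=np.stack([(u-c['cx'])/c['fx']*z,(v-c['cy'])/c['fy']*z,z],-1)
    return (P-c['t'])@c['R']
def ray(c,u,v,h):  # intersection with plane z=h
    o=-c['R'].T@c['t']; d=c['R'].T@np.array([(u-c['cx'])/c['fx'],(v-c['cy'])/c['fy'],1]); return o+d*(h-o[2])/d[2]
E
python3 - <<'E'
from h import *
for n in('scene','top'):
    c=shot(n,n+'0'); print(n,c['fx'],(-c['R'].T@c['t']).round(3))
s=env.observe();print(s)
E
```

```text
scene 378.1238430134029 [ 1.12  -0.303  1.034]
top 461.6779808801746 [ 0.465 -0.037  1.368]
{'time': 0.1, 'joints': array([ 1.15579638,  0.68992062, -0.19449416,  1.56625609,  0.15728383,
        0.90250193, -0.21508453]), 'qvel': array([-4.87669530e-04, -1.09796730e-03,  5.31612929e-04, -2.97723372e-03,
       -2.69419738e-04,  8.17437630e-04,  4.96988793e-05]), 'tau': array([-3.79228426e-03, -5.40604305e+01, -1.27194386e+00, -1.58986849e+01,
        9.26249020e-03,  4.32920104e-03, -4.37633545e-06]), 'tool_pos': array([ 0.27093143, -0.56270051,  0.3031464 ]), 'eef_rot': array([ 9.74920358e-01,  2.22552407e-01, -2.50246645e-04, -8.11522716e-04]), 'wrist_force': array([ 0.96429059, -0.31846466,  0.46199427]), 'wrist_torque': array([ 0.05301104,  0.01991862, -0.01246573]), 'finger_force': 0.0, 'finger_gap': 0.997481999744499}
```

View pics/scene0.png

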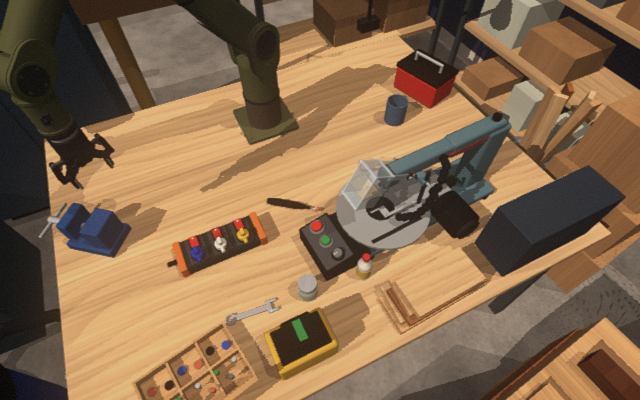

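View pics/top0.png

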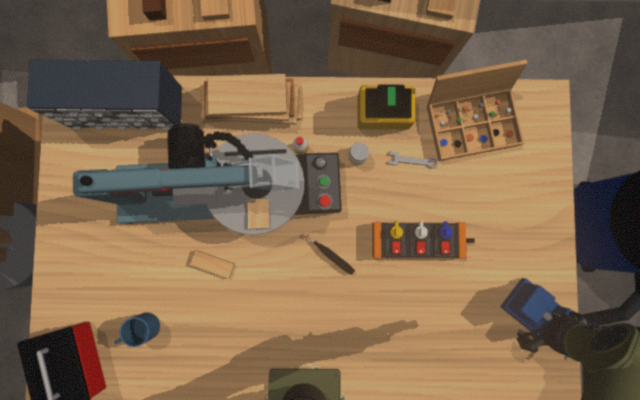

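Scene view: strip with blue plug at (196,247), saw control box with green button (326,240), raised guard at (365,185). Top view: green button (324,182), red one (325,201), blue plug (446,231) with its rocker at (446,248), guard at about (285,175). The saw's front faces world −y.

```bash
cat > m.py <<'E'
from h import *
for n in('scene0','top0'):
    c=load(n);P=cloud(c);im=c['img'].astype(int);hsv=cv2.cvtColor(c['img'],cv2.COLOR_RGB2HSV)
    H,S,V=hsv[...,0].astype(int),hsv[...,1],hsv[...,2]
    reg=(P[...,0]>.3)&(P[...,0]<.75)&(P[...,1]>-.6)&(P[...,1]<.15)&(P[...,2]>.03)&(P[...,2]<.2)
    for col,m in dict(red=((H<6)|(H>174))&(S>170)&(V>90),green=(abs(H-65)<18)&(S>120),blue=(abs(H-117)<10)&(S>150),orange=(abs(H-11)<5)&(S>170)).items():
        k,l,st,ce=cv2.connectedComponentsWithStats((m&reg).astype(np.uint8))
        for i in range(1,k):
            if st[i,4]>12:
                q=P[l==i]; print(n,col,st[i,4],ce[i].round(1),np.median(q,0).round(4),'min',q.min(0).round(3),'max',q.max(0).round(3))
    # saw arm
    m=(P[...,2]>.2)&(P[...,2]<.34)&(P[...,0]>.3)&(P[...,1]>-.2)&(P[...,1]<.62)&(P[...,0]<.75)
    for y in np.arange(-.15,.55,.05):
        q=P[m&(abs(P[...,1]-y)<.01)]
        if len(q)>5:print(n,'y%.2f'%y,len(q),q[:,0].min().round(3),q[:,0].max().round(3),np.percentile(q[:,2],[5,50,95]).round(3))
    b=cv2.resize(c['img'][120:240,300:440] if n=='scene0' else c['img'][120:260,200:360],None,fx=5 if n=='scene0' else 4,fy=5 if n=='scene0' else 4,interpolation=cv2.INTER_CUBIC); cv2.imwrite(f'pics/{n}c.png',b[:,:,::-1])
E
python3 m.py
```

```text
scene0 red 69 [238.1 223.9] [ 0.4527 -0.258   0.0544] min [ 0.432 -0.269  0.046] max [ 0.469 -0.245  0.062]
scene0 red 78 [316.3 225.6] [ 0.5842 -0.0543  0.0883] min [ 0.567 -0.069  0.082] max [ 0.597 -0.04   0.094]
scene0 red 65 [216.2 232.7] [ 0.4543 -0.3275  0.0548] min [ 0.435 -0.339  0.042] max [ 0.472 -0.316  0.061]
scene0 red 75 [193.4 241.5] [ 0.4535 -0.3967  0.0542] min [ 0.435 -0.41   0.041] max [ 0.472 -0.386  0.061]
scene0 red 36 [365.4 255.8] [0.7447 0.0181 0.1152] min [0.714 0.008 0.057] max [0.75  0.038 0.119]
scene0 green 54 [325.4 239.6] [ 0.6379 -0.0511  0.0882] min [ 0.625 -0.062  0.082] max [ 0.648 -0.04   0.092]
scene0 orange 211 [257.7 226.5] [ 0.4813 -0.206   0.0432] min [ 0.425 -0.217  0.03 ] max [ 0.529 -0.195  0.049]
scene0 orange 235 [179.7 257.7] [ 0.4822 -0.4487  0.0435] min [ 0.426 -0.46   0.03 ] max [ 0.529 -0.438  0.048]
scene0 y0.05 450 0.596 0.666 [0.234 0.292 0.314]
scene0 y0.10 218 0.594 0.664 [0.253 0.312 0.32 ]
scene0 y0.15 181 0.595 0.657 [0.244 0.288 0.292]
scene0 y0.20 252 0.601 0.741 [0.222 0.266 0.291]
scene0 y0.25 208 0.599 0.719 [0.245 0.2
[... 871 characters left out ...]
43  0.091]
top0 orange 274 [376.6 239.7] [ 0.4739 -0.2046  0.0424] min [ 0.425 -0.215  0.031] max [ 0.526 -0.193  0.049]
top0 orange 239 [461.8 240.2] [ 0.4757 -0.4485  0.0424] min [ 0.427 -0.46   0.033] max [ 0.525 -0.438  0.05 ]
top0 y0.05 319 0.597 0.666 [0.251 0.296 0.316]
top0 y0.10 262 0.594 0.663 [0.285 0.314 0.32 ]
top0 y0.15 210 0.595 0.657 [0.274 0.288 0.291]
top0 y0.20 273 0.592 0.742 [0.222 0.285 0.292]
top0 y0.25 284 0.598 0.719 [0.245 0.287 0.292]
top0 y0.30 220 0.594 0.669 [0.276 0.287 0.292]
top0 y0.35 207 0.587 0.638 [0.268 0.293 0.298]
top0 y0.40 201 0.584 0.635 [0.271 0.294 0.298]
top0 y0.45 199 0.581 0.632 [0.272 0.294 0.298]
top0 y0.50 287 0.572 0.637 [0.23  0.294 0.313]
```

```bash
python3 - <<'E'
import cv2,numpy as np
a=cv2.imread('pics/scene0c.png');b=cv2.imread('pics/top0c.png');print(a.shape,b.shape)
E
```

```text
(600, 700, 3) (560, 640, 3)
```

View pics/scene0c.png

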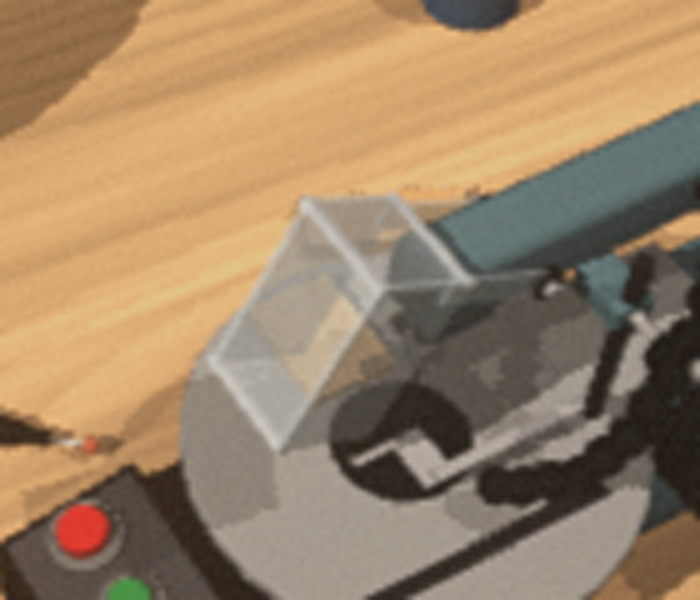

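View pics/top0c.png

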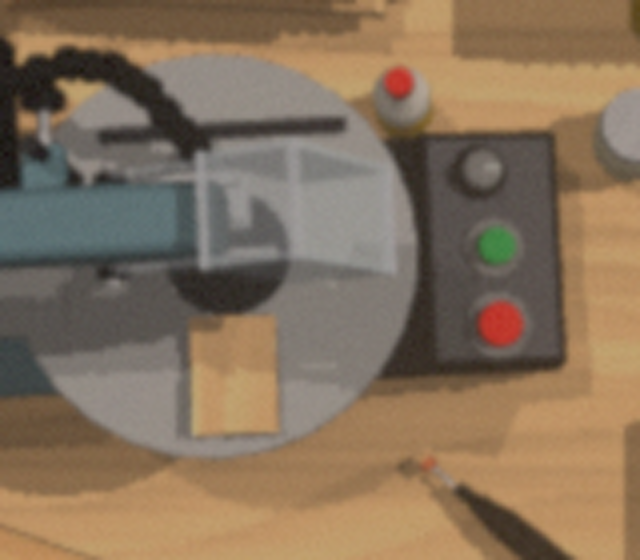

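Crops: the raised guard's flat top spans the columns 203–293, rows 150–265 of the top crop (full image (251–273, 158–186)); its front wall reaches to column 393; the depth shows it at z up to 0.32. Green and red buttons agree in both views.

```bash
python3 - <<'E'
from h import *
for n in('top0','scene0'):
    c=load(n);P=cloud(c)
    for y in np.arange(-.02,.19,.01):
        q=P[(abs(P[...,1]-y)<.005)&(P[...,0]>.57)&(P[...,0]<.70)&(P[...,2]>.19)]
        if len(q):
            t=q[q[:,2]>np.percentile(q[:,2],95)-.012]; print(n,'%.2f'%y,len(q),len(t),t[:,0].min().round(3),t[:,0].max().round(3),'z',t[:,2].mean().round(3),t[:,2].max().round(3))
# pinhole: arm edge line fit
    q=P[(P[...,2]>.28)&(P[...,1]>.32)&(P[...,1]<.48)&(P[...,0]<.66)]
    ys=np.arange(.33,.48,.01); mid=[np.mean([q[abs(q[:,1]-y)<.006][:,0].min(),q[abs(q[:,1]-y)<.006][:,0].max()]) for y in ys]
    print('arm mid line',np.polyfit(ys,mid,1))
    t=P[(abs(P[...,2]-.115)<.004)&(P[...,0]>.45)&(P[...,1]>-.02)&(P[...,1]<.3)&(P[...,0]<.8)]
    t=t[(t[:,0]<.8)]
    h=cv2.convexHull(t[:,:2].astype(np.float32)); print('table',cv2.minEnclosingCircle(h),t.min(0),t.max(0))
E
```

```text
top0 0.01 12 12 0.599 0.627 z 0.233 0.236
top0 0.02 112 79 0.598 0.666 z 0.241 0.249
top0 0.03 130 62 0.599 0.665 z 0.263 0.271
top0 0.04 148 69 0.598 0.665 z 0.283 0.295
top0 0.05 155 81 0.597 0.665 z 0.302 0.312
top0 0.06 182 73 0.596 0.665 z 0.326 0.335
top0 0.07 158 131 0.597 0.665 z 0.329 0.335
top0 0.08 141 122 0.596 0.664 z 0.324 0.33
top0 0.09 139 120 0.595 0.663 z 0.319 0.326
top0 0.10 129 119 0.594 0.663 z 0.314 0.32
top0 0.11 126 120 0.594 0.662 z 0.309 0.316
top0 0.12 120 118 0.592 0.661 z 0.304 0.31
top0 0.13 96 38 0.596 0.661 z 0.299 0.306
top0 0.14 107 96 0.596 0.658 z 0.288 0.295
top0 0.15 105 94 0.595 0.657 z 0.287 0.294
top0 0.16 104 90 0.595 0.654 z 0.287 0.293
top0 0.17 109 82 0.597 0.655 z 0.288 0.292
top0 0.18 129 79 0.602 0.644 z 0.288 0.293
arm mid line [-0.0572054   0.63342439]
table ((0.6566174030303955, 0.15266239643096924), 0.1715579330921173) [0.48692397 0.00595347 0.11100116] [0.76500606 0.29982442 0.11898155]
scene0 0.01 3 3 0.602 0.607 z 0.233 0.235
scene0 0.02 133 97 0.598 0.666 z 0.241 0.252
scene0 0.03 173 97 0.596 0.665 z 0.261 0.271
scene0 0.04 202 93 0.598 0.665 z 0.282 0.291
scene0 0.05 219 108 0.597 0.665 z 0.301 0.31
scene0 0.06 271 102 0.594 0.663 z 0.324 0.337
scene0 0.07 167 90 0.595 0.666 z 0.33 0.336
scene0 0.08 151 72 0.595 0.664 z 0.325 0.33
scene0 0.09 125 67 0.593 0.663 z 0.32 0.325
scene0 0.10 109 70 0.594 0.663 z 0.315 0.32
scene0 0.11 93 65 0.595 0.662 z 0.31 0.314
scene0 0.12 75 68 0.592 0.662 z 0.305 0.309
scene0 0.13 52 21 0.593 0.661 z 0.299 0.306
scene0 0.14 97 68 0.596 0.657 z 0.29 0.297
scene0 0.15 90 71 0.595 0.657 z 0.288 0.293
scene0 0.16 81 64 0.595 0.655 z 0.288 0.292
scene0 0.17 71 54 0.597 0.655 z 0.288 0.294
scene0 0.18 86 54 0.603 0.646 z 0.289 0.293
arm mid line [-0.05641796  0.63471624]
table ((0.6556718349456787, 0.1503773033618927), 0.16913250088691711) [0.49674488 0.00442853 0.11100128] [0.76536178 0.29984669 0.1189944 ]
```

Emit:
jog_arm(targets=[[0, 0, -0.03, 0, 0, 0.15, 0], [0, 0, -0.03, 0, 0, 0.15, 0], [0, 0, -0.03, 0, 0, 0.149, 0], [0, 0, -0.03, 0, 0, 0, 0], [0, 0, -0.03, 0, 0, 0, 0]], force=60)

```text
time: 0.6
tool_pos: [0.2711, -0.5627, 0.4547]
eef_rot: [1.0, -0.0, -0.0, -0.0]
wrist_force: [0.8, 0.6, -0.1]
finger_gap: 0.146
finger_force: 0.0
```

Emit:
jog_arm(targets=[[0.02, -0.04, 0, 0, 0, 0, 0], [0.02, -0.04, 0, 0, 0, 0, 0], [0.02, -0.04, 0, 0, 0, 0, 0], [0.02, -0.04, 0, 0, 0, 0, 0], [0.02, -0.04, 0, 0, 0, 0, 0]])

```text
time: 1.1
tool_pos: [0.3715, -0.3613, 0.4536]
eef_rot: [1.0, -0.0, -0.0, -0.0]
wrist_force: [2.0, -0.5, 0.3]
finger_gap: 0.001
finger_force: 0.0
```

Emit:
jog_arm(targets=[[0.02, -0.04, 0, 0, 0, 0, 0], [0.02, -0.04, 0, 0, 0, 0, 0], [0.02, -0.04, 0, 0, 0, 0, 0], [0.02, -0.04, 0, 0, 0, 0, 0], [0.02, -0.04, 0, 0, 0, 0, 0]])

```text
time: 1.6
tool_pos: [0.4715, -0.1614, 0.4537]
eef_rot: [1.0, -0.0, -0.0, 0.0]
wrist_force: [0.5, 0.1, -0.1]
finger_gap: -0.003
finger_force: 0.0
```

Emit:
jog_arm(targets=[[0.026, -0.041, 0, 0, 0, 0, 0], [0.026, -0.041, 0, 0, 0, 0, 0], [0.026, -0.041, 0, 0, 0, 0, 0], [0.026, -0.041, 0, 0, 0, 0, 0], [0.026, -0.041, 0, 0, 0, 0, 0]])

```text
time: 2.1
tool_pos: [0.6018, 0.0435, 0.4535]
eef_rot: [1.0, -0.0, -0.0, 0.0]
wrist_force: [0.9, -0.6, 0.8]
finger_gap: 0.002
finger_force: 0.0
```

Emit:
jog_arm(targets=[[0.026, -0.041, 0, 0, 0, 0, 0], [0, 0, 0, 0, 0, 0, 0]])

```text
time: 2.3
tool_pos: [0.6284, 0.0916, 0.4521]
eef_rot: [1.0, 0.005, -0.001, -0.003]
wrist_force: [-1.2, 0.1, -0.0]
finger_gap: 0.001
finger_force: 0.0
```

```bash
python3 - <<'E'
from h import *
c=shot('scene','s1'); b=cv2.resize(c['img'][60:260,250:500],None,fx=3,fy=3); cv2.imwrite('pics/s1c.png',b[:,:,::-1])
P=cloud(c)
q=P[(P[...,0]>.55)&(P[...,0]<.70)&(P[...,1]>.03)&(P[...,1]<.14)&(P[...,2]>.35)&(P[...,2]<.44)]
for z in (.37,.38,.39,.40,.41,.42):
    t=q[abs(q[:,2]-z)<.005]
    if len(t): print(z,len(t),t.min(0).round(3),t.max(0).round(3))
s=env.observe(); print(s['joints'].round(2),s['tool_pos'])
E
```

```text
0.38 4 [0.635 0.086 0.383] [0.639 0.098 0.385]
0.39 33 [0.622 0.079 0.385] [0.641 0.106 0.395]
0.4 34 [0.624 0.079 0.395] [0.641 0.107 0.404]
0.41 36 [0.627 0.078 0.405] [0.64  0.108 0.414]
0.42 29 [0.635 0.078 0.415] [0.641 0.115 0.425]
[-0.11  0.58 -0.19  1.31  0.11  1.27 -1.87] [0.62757545 0.08725266 0.45229339]
```

View pics/s1c.png

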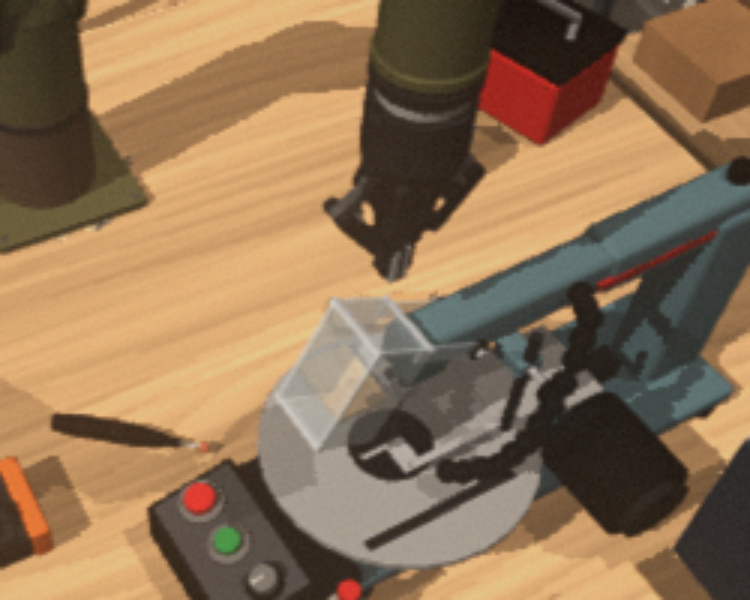

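The closed fingertips (crop (390,272)) hang above the guard's flat top, clear of the arm nose. Pressing down.

Emit:
jog_arm(targets=[[0, 0, 0.02, 0, 0, 0, 0], [0, 0, 0.02, 0, 0, 0, 0], [0, 0, 0.01, 0, 0, 0, 0], [0, 0, 0.01, 0, 0, 0, 0], [0, 0, 0.01, 0, 0, 0, 0]])

```text
time: 2.85
tool_pos: [0.6275, 0.0821, 0.384]
eef_rot: [1.0, -0.001, 0.001, 0.0]
wrist_force: [0.0, -0.8, 0.7]
finger_gap: 0.001
finger_force: 0.4
```

Emit:
jog_arm(targets=[[0, 0, 0.01, 0, 0, 0, 0], [0, 0, 0.01, 0, 0, 0, 0], [0, 0, 0.008, 0, 0, 0, 0], [0, 0, 0.005, 0, 0, 0, 0], [0, 0, 0.002, 0, 0, 0, 0]])

```text
time: 3.35
tool_pos: [0.6271, 0.0828, 0.3482]
eef_rot: [1.0, -0.0, -0.0, 0.0]
wrist_force: [-1.1, -0.9, 1.0]
finger_gap: -0.0
finger_force: 0.4
```

Emit:
jog_arm(targets=[[0, 0, 0.002, 0, 0, 0, 0], [0, 0, 0.002, 0, 0, 0, 0], [0, 0, 0, 0, 0, 0, 0]])

```text
time: 3.65
tool_pos: [0.6274, 0.0829, 0.3449]
eef_rot: [1.0, -0.0, 0.0, -0.0]
wrist_force: [0.3, 0.2, -0.3]
finger_gap: 0.001
finger_force: 0.0
```

```bash
cat > g.py <<'E'
from h import *
import sys
c=shot('scene',sys.argv[1]);P=cloud(c)
for y in np.arange(.03,.13,.01):
    q=P[(abs(P[...,1]-y)<.005)&(P[...,0]>.645)&(P[...,0]<.662)&(P[...,2]>.19)&(P[...,2]<.345)]
    if len(q): print('%.2f'%y,len(q),np.percentile(q[:,2],90).round(3))
s=env.observe(); print(s['tool_pos'],s['wrist_force'])
E
python3 g.py g1
```

```text
0.05 88 0.273
0.06 23 0.275
0.07 27 0.274
0.08 35 0.273
0.09 48 0.274
0.10 61 0.273
0.11 66 0.274
0.12 32 0.282
[0.62737557 0.08299246 0.34496945] [-0.26422898 -0.80963686 -0.01744233]
```

The guard's top is now flat at z≈0.273; a small further push to feel the stop, then lift.

Emit:
jog_arm(targets=[[0, 0, 0.002, 0, 0, 0, 0], [0, 0, 0.002, 0, 0, 0, 0], [0, 0, 0, 0, 0, 0, 0]])

```text
time: 4.0
tool_pos: [0.6274, 0.083, 0.3445]
eef_rot: [1.0, -0.0, 0.001, -0.0]
wrist_force: [-7.1, -0.6, 19.0]
finger_gap: 0.001
finger_force: 9.3
```

Emit:
jog_arm(targets=[[0, 0, -0.01, 0, 0, 0, 0], [0, 0, -0.025, 0, 0, 0, 0], [0, 0, 0, 0, 0, 0, 0]])

```text
time: 4.3
tool_pos: [0.6289, 0.0834, 0.3792]
eef_rot: [1.0, -0.0, 0.003, -0.001]
wrist_force: [0.3, 0.5, 0.5]
finger_gap: 0.002
finger_force: 0.0
```

```bash
python3 g.py g2
```

```text
0.05 93 0.273
0.06 19 0.274
0.07 27 0.274
0.08 33 0.274
0.09 38 0.273
0.10 67 0.273
0.11 67 0.273
0.12 39 0.284
[0.62818335 0.08313377 0.37752012] [-0.14858713  0.88314106 -0.28601644]
```

Emit:
jog_arm(targets=[[-0.01, 0.03, 0, 0, 0, 0, 0], [-0.018, 0.045, 0, 0, 0, 0, 0], [-0.018, 0.045, 0, 0, 0, 0, 0], [-0.018, 0.045, 0, 0, 0, 0, 0], [-0.018, 0.045, 0, 0, 0, 0, 0]])

```text
time: 4.85
tool_pos: [0.544, -0.1287, 0.375]
eef_rot: [1.0, 0.0, -0.001, -0.0]
wrist_force: [0.4, -0.3, 1.7]
finger_gap: 0.0
finger_force: 0.0
```

Emit:
jog_arm(targets=[[-0.018, 0.045, 0.02, 0, 0, 0, 0], [-0.018, 0.045, 0.03, 0, 0, 0, 0], [-0.018, 0.045, 0.03, 0, 0, 0, 0], [-0.018, 0.045, 0.03, 0, 0, 0, 0], [-0.018, 0.045, 0.03, 0, 0, 0, 0]])

```text
time: 5.35
tool_pos: [0.4638, -0.3291, 0.2498]
eef_rot: [1.0, 0.0, -0.0, -0.0]
wrist_force: [0.9, -0.2, 0.4]
finger_gap: 0.003
finger_force: 0.0
```

Emit:
jog_arm(targets=[[-0.015, 0.042, 0.02, 0, 0, 0, 0], [0, 0, 0, 0, 0, 0, 0], [0, 0, 0, 0, 0, 0, 0]])

```text
time: 5.65
tool_pos: [0.4486, -0.3707, 0.2301]
eef_rot: [1.0, -0.002, -0.001, -0.001]
wrist_force: [0.9, 1.7, 0.6]
finger_gap: 0.002
finger_force: 0.0
```

Emit:
jog_arm(targets=[[-0.01, 0.026, 0.02, 0, 0, 0, 0], [0, 0, 0.03, 0, 0, 0, 0], [0, 0, 0.025, 0, 0, 0, 0], [0, 0, 0, 0, 0, 0, 0], [0, 0, 0, 0, 0, 0, 0]])

```text
time: 6.15
tool_pos: [0.4412, -0.3945, 0.1571]
eef_rot: [1.0, 0.001, 0.0, -0.0]
wrist_force: [-0.0, 0.4, 0.5]
finger_gap: -0.004
finger_force: 0.0
```

```bash
python3 - <<'E'
from h import *
c=shot('scene','r1'); b=cv2.resize(c['img'][170:290,150:290],None,fx=5,fy=5); cv2.imwrite('pics/r1c.png',b[:,:,::-1])
print(env.observe()['tool_pos'])
E
```

```text
[ 0.44143313 -0.39513625  0.15785389]
```

View pics/r1c.png

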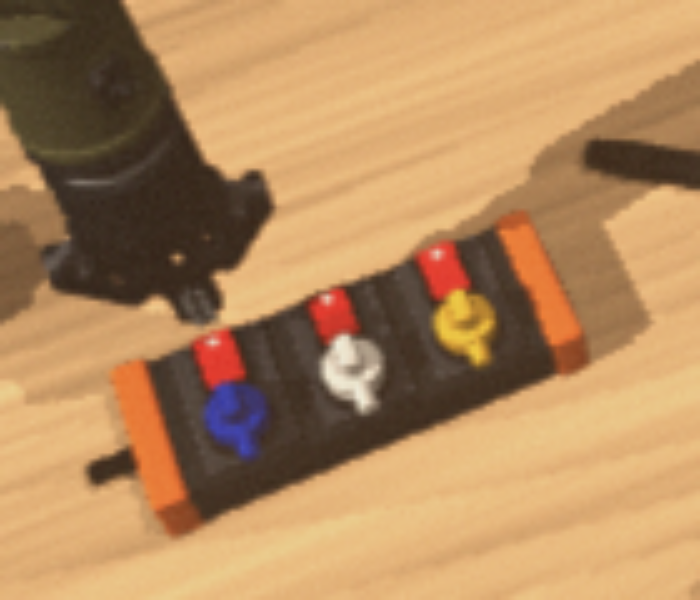

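The fingertips (crop (198,305)) stand over the white-dotted end of the rocker at (215,345) by the blue plug. Press.

Emit:
jog_arm(targets=[[-0.002, 0.001, 0.01, 0, 0, 0, 0], [0, 0, 0.01, 0, 0, 0, 0], [0, 0, 0.005, 0, 0, 0, 0], [0, 0, 0.004, 0, 0, 0, 0], [0, 0, 0.002, 0, 0, 0, 0]])

```text
time: 6.7
tool_pos: [0.4368, -0.397, 0.1255]
eef_rot: [1.0, -0.0, -0.001, -0.0]
wrist_force: [-5.5, 2.0, 20.7]
finger_gap: 0.002
finger_force: 10.4
```

Emit:
jog_arm(targets=[[0, 0, 0.002, 0, 0, 0, 0], [0, 0, 0.001, 0, 0, 0, 0], [0, 0, 0, 0, 0, 0, 0]])

```text
time: 7.0
tool_pos: [0.4368, -0.3969, 0.1254]
eef_rot: [1.0, -0.0, -0.001, 0.0]
wrist_force: [-7.2, 4.3, 26.6]
finger_gap: -0.001
finger_force: 13.3
```

Emit:
jog_arm(targets=[[0, 0, -0.02, 0, 0, 0, 0], [0, 0, -0.04, 0, 0, 0, 0], [0, 0, -0.04, 0, 0, 0, 0], [0.01, -0.02, -0.02, 0, 0, 0, 0], [0.03, -0.04, 0, 0, 0, 0, 0]])

```text
time: 7.5
tool_pos: [0.4767, -0.3423, 0.246]
eef_rot: [1.0, -0.005, 0.002, 0.004]
wrist_force: [1.4, 0.2, -0.1]
finger_gap: 0.0
finger_force: 0.0
```

Emit:
jog_arm(targets=[[0.03, -0.04, 0, 0, 0, 0, 0], [0.03, -0.04, 0, 0, 0, 0, 0], [0.02, -0.04, 0, 0, 0, 0, 0], [0, 0, 0, 0, 0, 0, 0]])

```text
time: 7.9
tool_pos: [0.5628, -0.2071, 0.2428]
eef_rot: [1.0, 0.007, 0.003, -0.003]
wrist_force: [-0.4, 0.5, -0.1]
finger_gap: 0.001
finger_force: 0.0
```

```bash
python3 - <<'E'
from h import *
for n in('scene','top'):
    P=cloud(shot(n,'k_'+n))
    for nm,y in(('blue',-.397),('white',-.327),('yellow',-.258)):
        q=P[(abs(P[...,1]-y)<.008)&(P[...,0]>.43)&(P[...,0]<.473)&(P[...,2]>.03)&(P[...,2]<.075)]
        if len(q): print(n,nm,[np.median(q[abs(q[:,0]-x)<.004][:,2]).round(4) for x in(.441,.453,.466)])
print(env.observe()['tool_pos'])
E
```

```text
scene blue [np.float64(0.055), np.float64(0.0538), np.float64(0.059)]
scene white [np.float64(0.0541), np.float64(0.0551), np.float64(0.0592)]
scene yellow [np.float64(0.0589), np.float64(0.0545), np.float64(0.053)]
top blue [np.float64(nan), np.float64(0.053), np.float64(0.0586)]
[ 0.55889959 -0.21510975  0.24246617]
  return _methods._mean(a, axis=axis, dtype=dtype,
  ret = ret.dtype.type(ret / rcount)
```

Blue rocker's profile now matches the lamp's (on), the yellow one is still off. Now to the start button with a 12° tilt.

Emit:
jog_arm(targets=[[0.02, -0.035, 0, 0, 0, 0, 0], [0.02, -0.035, 0, 0, 0, 0, 0], [0.02, -0.035, 0, 0, 0, 0, 0], [0.02, -0.035, 0.02, 0, 0, 0, 0], [0, 0, 0, 0, 0, 0, 0]])

```text
time: 8.5
tool_pos: [0.6392, -0.0704, 0.2205]
eef_rot: [1.0, 0.003, -0.0, -0.003]
wrist_force: [-1.5, 0.5, 0.2]
finger_gap: 0.002
finger_force: 0.0
```

Emit:
jog_arm(targets=[[0, 0, 0, 0.105, 0, 0, 0], [0, 0, 0, 0.105, 0, 0, 0], [0, 0, 0, 0, 0, 0, 0], [0, 0, 0, 0, 0, 0, 0]])

```text
time: 8.9
tool_pos: [0.6374, -0.0795, 0.2222]
eef_rot: [0.995, -0.002, -0.0, -0.104]
wrist_force: [-0.1, 0.4, 0.6]
finger_gap: -0.002
finger_force: 0.0
```

```bash
cat > b.py <<'E'
from h import *
from scipy.spatial.transform import Rotation as Ro
s=env.observe();R=Ro.from_quat(s['eef_rot']).as_matrix()
tip=s['tool_pos']+R[:,2]*.073
print(s['tool_pos'],'tip',tip,'z',R[:,2],'to go in tool axes',R.T@(np.array([.6375,-.051,.088])-tip))
E
python3 b.py
```

```text
[ 0.6373951  -0.07954841  0.22215011] tip [ 0.63739795 -0.06450397  0.15071718] z [ 3.90851678e-05  2.06088308e-01 -9.78533396e-01] to go in tool axes [ 9.83655680e-05 -2.89209583e-04  6.41538662e-02]
```

Emit:
jog_arm(targets=[[0, 0, 0.02, 0, 0, 0, 0], [0, 0, 0.02, 0, 0, 0, 0], [0, 0, 0.008, 0, 0, 0, 0], [0, 0, 0, 0, 0, 0, 0]])

```text
time: 9.3
tool_pos: [0.6372, -0.0656, 0.1747]
eef_rot: [0.995, 0.001, -0.001, -0.105]
wrist_force: [-0.4, 0.1, -0.1]
finger_gap: -0.005
finger_force: 0.0
```

```bash
python3 b.py; python3 - <<'E'
from h import *
c=shot('scene','p1'); b=cv2.resize(c['img'][150:290,260:420],None,fx=4,fy=4); cv2.imwrite('pics/p1c.png',b[:,:,::-1])
E
```

```text
[ 0.63720967 -0.06562373  0.17474054] tip [ 0.63700978 -0.0504327   0.10333891] z [-0.00273826  0.20809632 -0.9781045 ] to go in tool axes [0.00052528 0.00374767 0.01488366]
```

View pics/p1c.png

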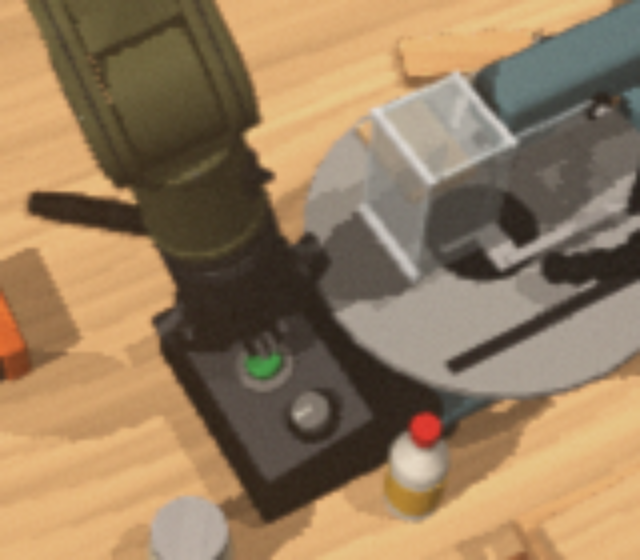

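The fingertips are just above the green button (crop (264,362)); the guard is visibly down. Press it in.

Emit:
jog_arm(targets=[[0, 0.003, 0.008, 0, 0, 0, 0], [0, 0, 0.005, 0, 0, 0, 0], [0, 0, 0.004, 0, 0, 0, 0], [0, 0, 0.004, 0, 0, 0, 0], [0, 0, 0, 0, 0, 0, 0]])

```text
time: 9.85
tool_pos: [0.6379, -0.0659, 0.1544]
eef_rot: [0.995, -0.0, -0.0, -0.105]
wrist_force: [-0.8, -2.0, 4.7]
finger_gap: -0.002
finger_force: 2.0
```

```bash
python3 b.py
```

```text
[ 0.63794048 -0.06594531  0.15435024] tip [ 0.63793951 -0.05076679  0.08294567] z [-1.31956590e-05  2.07924882e-01 -9.78144797e-01] to go in tool axes [-0.00043999 -0.00082259 -0.00499235]
```

Emit:
jog_arm(targets=[[0, 0, 0.001, 0, 0, 0, 0], [0, 0, 0.002, 0, 0, 0, 0], [0, 0, 0.001, 0, 0, 0, 0], [0, 0, 0, 0, 0, 0, 0]])

```text
time: 10.25
tool_pos: [0.638, -0.0656, 0.1529]
eef_rot: [0.995, -0.0, 0.0, -0.104]
wrist_force: [-5.8, -3.6, 17.8]
finger_gap: -0.001
finger_force: 9.3
```

Hard stop felt (18 N at full travel). Let go and retreat.

Emit:
jog_arm(targets=[[0, 0, -0.01, 0, 0, 0, 0], [0, 0, -0.03, 0, 0, 0, 0], [0, 0, -0.04, 0, 0, 0, 0], [0, 0.03, -0.04, 0, 0, 0, 0], [0, 0.04, -0.02, 0, 0, 0, 0]])

```text
time: 10.75
tool_pos: [0.6402, -0.1604, 0.2773]
eef_rot: [0.994, 0.003, 0.004, -0.105]
wrist_force: [1.5, 0.4, 0.3]
finger_gap: 0.001
finger_force: 0.0
```

Emit:
jog_arm(targets=[[0, 0.04, 0, 0, 0, 0, 0], [0, 0, 0, 0, 0, 0, 0], [0, 0, 0, 0, 0, 0, 0], [0, 0, 0, 0, 0, 0, 0]])

```text
time: 11.15
tool_pos: [0.6382, -0.1993, 0.2644]
eef_rot: [0.994, 0.001, -0.0, -0.106]
wrist_force: [-0.1, 0.6, 0.1]
finger_gap: -0.0
finger_force: 0.0
```

```bash
sed -i "s/^for n in('scene0','top0'):/for n in('scene9',):/;/cv2.imwrite/d;/saw arm/,\$d" m.py; python3 -c "
from h import *
shot('scene','scene9')"; python3 m.py; python3 g.py g9
```

```text
scene9 red 69 [238.2 224. ] [ 0.4545 -0.2581  0.0552] min [ 0.435 -0.269  0.042] max [ 0.471 -0.245  0.062]
scene9 red 76 [316.1 225.6] [ 0.5831 -0.0545  0.0883] min [ 0.568 -0.068  0.081] max [ 0.598 -0.042  0.093]
scene9 red 69 [216.1 232.8] [ 0.455  -0.3281  0.0553] min [ 0.436 -0.34   0.046] max [ 0.472 -0.315  0.061]
scene9 red 64 [193.6 241.7] [ 0.4558 -0.3964  0.0554] min [ 0.435 -0.409  0.048] max [ 0.472 -0.386  0.063]
scene9 red 35 [365.4 255.3] [0.7428 0.0192 0.1151] min [0.713 0.009 0.056] max [0.75  0.049 0.121]
scene9 green 54 [325.4 239.6] [ 0.6379 -0.0511  0.0878] min [ 0.626 -0.063  0.082] max [ 0.649 -0.04   0.094]
scene9 orange 234 [179.6 257.5] [ 0.4812 -0.4488  0.0433] min [ 0.425 -0.46   0.03 ] max [ 0.528 -0.438  0.05 ]
0.05 92 0.272
0.06 21 0.274
0.07 23 0.275
0.08 32 0.274
0.09 45 0.274
0.10 49 0.274
0.11 64 0.274
0.12 30 0.283
[ 0.63834941 -0.19906303  0.2646063 ] [-0.4539613   0.81751772  0.36145395]
```

All in place: guard flat, both buttons out, loose things unmoved.

```bash
python3 -c "
from h import *
print(order.sign_off())"
```

```text
the job is handed in; nothing more can be done
None
```

I pushed the guard fully down, switched the extractor on, then pressed the green start button fully in and released it, and handed the job in at about 11 s; the sign-off returned no verdict.

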